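# Hang the ink strainer on the spring-balanced arm

### The job

Lift the strainer with the orange grip out of the wash tray and hang it by its handle in both hooks of the spring-balanced arm's fork. Ease it down slowly with the sinking arm, short of its bottom stop, and let go only once the arm carries just the whole weight and has settled, so that it hardly moves when you let go and neither drops nor springs up. Leave the strainer hanging still and upright over the drip pan, and leave everything else where it is.

Things in the scene. Friction and masses are not known exactly. Their poses are not given: they have to be found in the camera images.
- strainer: Loose stainless ink strainer: perforated cup, 100 mm across the rim, 82 across the foot, 80 high, open on top, with a rigid square wire handle over it (see its grip). Its weight varies with the ink left in it, about 0.28 to 0.96 kg. Origin: centre of its underside; z up, x along the handle's top bar.
- strainer_grip (a point): Middle of the handle's top bar, 155 mm above the strainer's underside, 75 above its rim. Here is the ORANGE grip sleeve, 16 mm thick, 40 long along x. On either side the bare bar (7 mm wire, along x) runs on to the handle's upright legs, 50 mm from the middle; the bare bar, between sleeve and leg, lies in the fork's hooks.
- fork_seat (a point): Where the middle of the handle bar comes to rest in the fork; moves with the arm, stays level; about 0.31 m above the bench when empty. x runs across the fork: the bar must lie along it (either way round). -y points out of the fork, away from the post. Bring the bar in level from the -y side, over the hooks' tips (the tips pass between bar and strainer rim), then down.
- fork: Steel fork: two round prongs, 10 mm thick, 32 mm either side of the seat (54 clear between), run from a cross bar 68 mm behind the seat (+y), dip at the seat into troughs 16 mm wide (prong underside 14 below the seat point), and end 24 mm past it (-y) in upturned tips, tops 23 mm above it. Origin: its upper pivot, 83 behind the seat, 3.5 above; axes as fork_seat.
- boom (a joint): Sink of the yellow spring-balanced parallelogram arm (260 mm links), rad: 0 = on its top stop, links rising 14 degrees (empty, at the start); grows as it sinks; bottom stop 0.60. Starts to sink under about 1.5 N, then about 15 mm per newton: 20 to 120 mm for this load. The fork moves out (-y) up to 8 mm, then back, as it sinks. Lightly damped: bounces if let go unsettled.
- swing_post (a joint): Turn of the whole arm about its upright post, rad, counter-clockwise from above. Stiff only by friction: about 1 N sideways at the fork turns it.
- balancer: Foot plate of the arm's post (170 x 150 mm), fixed to the bench. Origin: centre of its underside, on the post's axis. The arm leaves it towards its -y when swing_post is 0; the seat is about 380 mm out.
- drip_pan: Fixed square aluminium drip pan, 180 x 180 mm, 18 high, under the fork. Origin: centre of its underside.
- wash_tray: Fixed grey wash tray, 170 (x) by 310 (y) mm, walls 30 high, floor 4 thick. The two strainers stand in it 144 mm apart. Origin: centre of its underside.
- blue_strainer: Bystander: the other strainer, same shape and size as the orange-gripped one but with a BLUE grip, standing in the other half of the wash tray. Origin: centre of its underside. Leave it where it is.
- blue_tin: Bystander: loose blue round ink tin, 94 mm across, 115 high. Origin: centre of its underside.
- white_tin: Bystander: loose white round ink tin, 88 mm across, 100 high. Origin: centre of its underside.
- dip_cup: Bystander: loose small aluminium viscosity dip cup, 48 mm across, 50 high, with a wire handle up to 145 high. Origin: centre of its underside.
- jar: Bystander: loose amber sample jar with black lid, 60 mm across, 80 high. Origin: centre of its underside.
- ink_knife: Bystander: loose ink spatula lying on the bench. Origin: underside, middle.
- brush: Bystander: loose wash-up brush lying on the bench. Origin: underside, middle.
Things that resemble listed ones, but are neither listed nor needed, are in the scene too. Leave any purple look-alike of the strainer alone.

How it is judged:
By the outcome, as a careful person would: the job done as asked, in the order asked, and still so for the second after the job is handed in, with the robot touching nothing.
It also fails if it takes over 61 s, if anything falls off the work surface, if the arm or the gripper's body presses on something with over 40 N, if the wrist force passes 120 N, or if a joint passes its speed limit or range.

### The arm

A 7-joint arm with a two-finger parallel gripper is mounted at the origin on the work surface. World frame = base frame: x ahead of the robot, y to its left, z up, the work surface at z = 0. Lengths are in m, angles in rad, forces in N, time in s.
With the tool pointing down it reaches from about 0.425 to 0.975 m from the base axis. Payload 16.7 kg.
Tool frame: the origin (TCP) lies on the centre line of the jaws, within the pads' length; the fingertips stand ahead of it and the grasp point (between the pads) lies 6 mm ahead of it (r.tcp_to_tips is the z of the fingertips in the tool frame, in m); z points along the fingers, y is the line along which they close (so a half turn about z gives the same grasp; the last joint's range is limited). The gripper opens to 85 mm and grips with 20 to 120 N. Pads are 22 mm wide; open, the fingers measure 114 mm over their backs; the gripper's body (76 mm by 85 mm) begins 54 mm behind the grasp point. The pads swing forward as they close: fully open they stand 13 mm farther back than shut.
Start: joints at [-1.45, 0.426, 0.074, 1.606, -0.034, 1.111, -0.067], TCP at [0.18, 0.651, 0.256] pointing down, gripper open.
Joint ranges: [-2.85, 2.85], [-0.5, 2.14], [-1.23, 1.37], [0.21, 2.46], [-1.02, 4.16], [0.16, 2.05], [-2.73, 2.73]. Speed limits (rad/s): [1.89, 1.89, 2.39, 2.39, 3.01, 3.01, 3.01].

### API

Orientations are given as a unit quaternion [x, y, z, w].
In Python, from bench import r, read_camera, hand_in gives the robot as it stands.
- The arm moves only by the tool move_arm, never from a script. Its argument "increments" is a list of rows, each an object with "travel": the shift along the world's x, y, z as a fraction of full scale, a list of three; "dr": the turn, a rotation vector about the world's x, y, z as a fraction of full scale, a list of three. A call has 1 to 5 rows; each row shifts and turns the commanded pose from where the row before left it; what a row does not reach is not made up. Full scale, the value 1, is 0.15 m for a shift and 90 degrees for a turn. A row lasts 1/12 s, in which the tool goes at most 41.7 mm and 7.16 degrees, less where a joint would pass 70% of its speed; a pose out of reach is approached as far as the arm can. A call with a number of a shift or a turn outside -1 to 1 is refused whole. A call with a gripper value outside its range is refused whole. "grip" is the gripper's target within -1 to 1 (fully open at 1, half-way at 0, shut at -1), set as the call begins (left out, the last holds). The fingers move at their own pace and stop on an object; "grip_force" is the grip in N (left out, the last holds). Time passes only in rows, so rows that do not move let the fingers close. It gives the time, the measured TCP pose, the force, the opening and the grip force at its end, in the units of the state.
- r.observe(): the state, without advancing time (a new reading comes with each control period).
- read_camera(name): name is "scene" or "top" or "wrist"; returns a dict with "color" (384x512x3 uint8, red, green, blue), "K" (3x3 intrinsics, pixels), "extrinsics" (4x4, takes a point from world to camera coordinates). Camera axes: x right, y down, z forward; pixel columns grow to the right and rows downward; lengths in m; the calibration is good to about 2 mm. A picture is of the moment at which its call begins. There is no depth.
- hand_in(): hands the job in; it is judged then, once.
The state is a dict: "time": time; "joint_positions": joint angles; "qd": joint speeds; "joint_efforts": joint torques, N m; "eef_pos": TCP position; "tcp_rot": TCP orientation; "ft_force": force on the tool from outside, world axes, zero at the start; "moment": the same for the moment, N m; "gripper_width": finger opening in m; "grip_force": force on a finger pad.
Only numpy, scipy, OpenCV 4.12 (cv2) and the standard library are available. Lean on these libraries where they do the work, as an engineer would, in place of code of your own. Each camera call takes 0.05 s, during which the arm holds its last target. There are 200 camera calls.

## Working session

There is one attempt and no reset: what is moved stays moved. The work goes in short steps, Python scripts to look and compute and a tool call to move; the robot and the scene stay as the last step left them, time stands still between calls to the robot, and variables do not carry over. Pictures are saved under pics/ and viewed, at most 10 in all, crops included, and the job is handed in when it is done.

Besides the shell and the picture viewer there is one more tool, called after "Request:" by a JSON object that holds its "api" and its "payload", one argument or row to a line. move_arm: Moves the arm, as the interface text tells. Shift numbers are shares of 0.15 m and turn numbers shares of 90 degrees, none past 1 either way. Its arguments: {"type":"object","properties":{"increments":{"type":"array","items":{"type":"object","properties":{"travel":{"type":"array","items":{"type":"number"}},"dr":{"type":"array","items":{"type":"number"}}}}},"grip":{"type":"number"},"grip_force":{"type":"number"}},"required":["increments"]}

```bash
mkdir -p pics; ls
python3 - <<'E'
from bench import r, read_camera
import cv2, numpy as np
ims=[]
for n in ("scene","top"):
    c=read_camera(n); cv2.imwrite(f"pics/{n}_raw.png",c["color"][:,:,::-1]); np.savez(f"pics/{n}.npz",K=c["K"],E=c["extrinsics"])
    big=cv2.resize(c["color"][:,:,::-1],(800,600),interpolation=cv2.INTER_CUBIC); cv2.imwrite(f"pics/{n}1.png",big)
    R=c["extrinsics"][:3,:3];t=c["extrinsics"][:3,3]; print(n,c["K"].round(1).tolist(),(-R.T@t).round(3),R[2].round(3))
o=r.observe(); print({k:np.round(v,3).tolist() for k,v in o.items()}, r.tcp_to_tips)
E
```

```text
pics
scene [[383.6, 0.0, 250.8], [0.0, 383.6, 191.7], [0.0, 0.0, 1.0]] [ 1.399 -0.125  0.904] [-0.77   0.119 -0.627]
top [[382.0, 0.0, 258.2], [0.0, 382.0, 192.0], [0.0, 0.0, 1.0]] [0.318 0.026 1.656] [ 0.131 -0.006 -0.991]
{'time': 0.1, 'joint_positions': [-1.451, 0.427, 0.074, 1.607, -0.034, 1.111, -0.067], 'qd': [0.0, 0.001, -0.0, 0.001, -0.0, -0.001, -0.001], 'joint_efforts': [0.006, -95.154, 3.771, -46.44, 0.02, 0.006, 0.0], 'eef_pos': [0.18, 0.65, 0.256], 'tcp_rot': [0.134, 0.991, -0.001, -0.0], 'ft_force': [0.341, 0.796, -0.853], 'moment': [0.046, 0.017, 0.052], 'grip_force': 0.0, 'gripper_width': 0.085} 0.025
```

View pics/scene1.png

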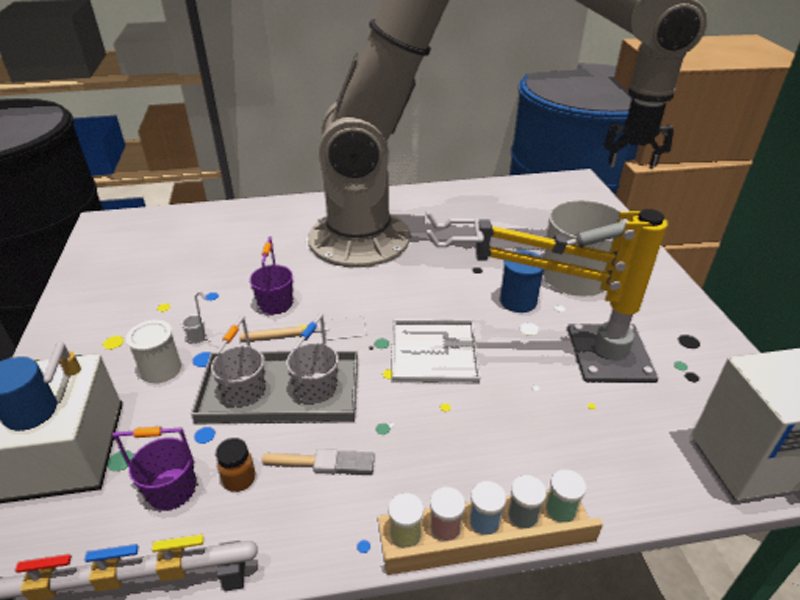

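View pics/top1.png

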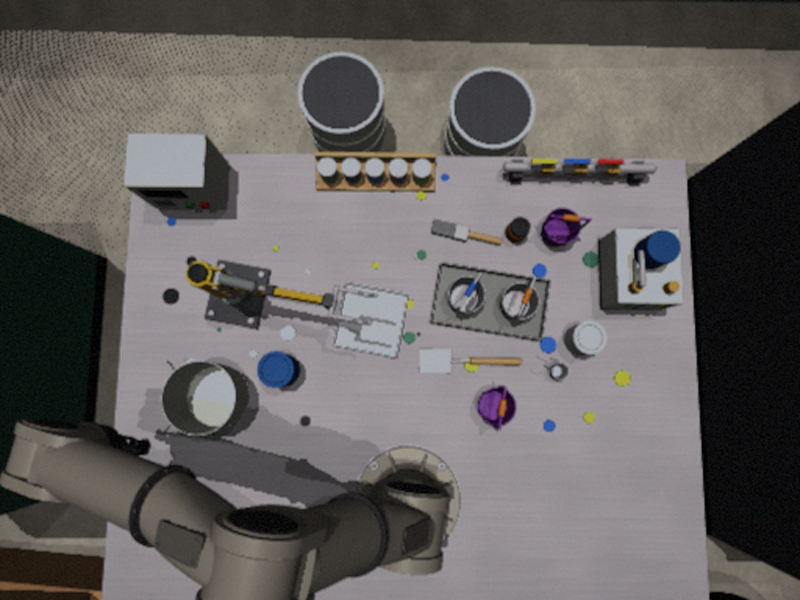

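The orange grips are at three places: the steel cup in the tray (scene 232,333 / top 527,293) and two purple look-alikes (scene 147,432 and 267,247). Only the steel one in the tray fits the description. I'll confirm it in an enlarged mosaic with the fork.

Run:
```python
import cv2, numpy as np
s=cv2.imread("pics/scene_raw.png");t=cv2.imread("pics/top_raw.png")
def crop(im,x,y,w,h): return cv2.resize(im[y:y+h,x:x+w],(400,300),interpolation=cv2.INTER_CUBIC)
m=np.vstack([np.hstack([crop(s,118,190,120,90),crop(s,260,120,100,75)]),np.hstack([crop(t,272,160,88,66),crop(t,170,160,100,75)])])
cv2.imwrite("pics/mosaic.png",m)
```

```text
(no output)
```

View pics/mosaic.png

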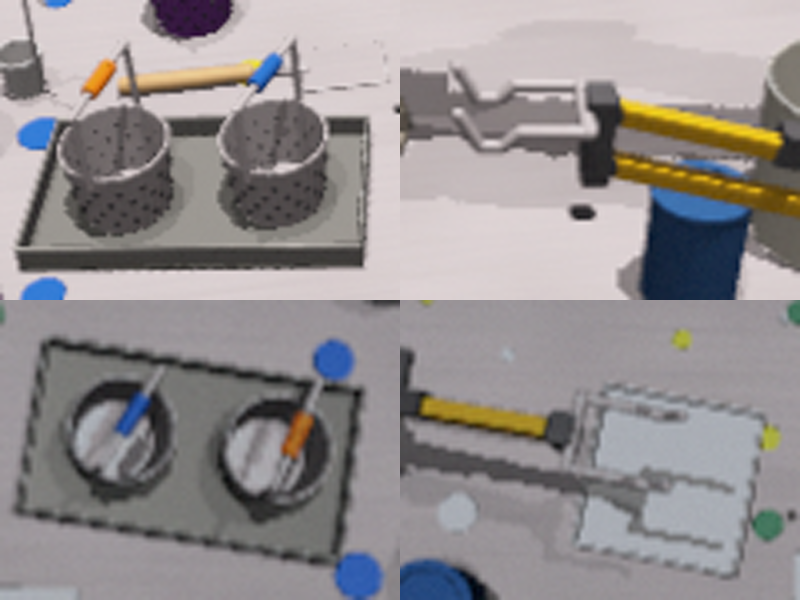

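```bash
cat > h.py <<'E'
import numpy as np
def cam(n):
    d=np.load(f"pics/{n}.npz"); return d["K"],d["E"]
def ray(n,uv):
    K,E=cam(n);R=E[:3,:3];o=-R.T@E[:3,3];d=R.T@np.linalg.inv(K)@[uv[0],uv[1],1];return o,d/np.linalg.norm(d)
def atz(n,uv,z):
    o,d=ray(n,uv);return (o+d*(z-o[2])/d[2])
def tri(*obs):
    A=np.zeros((3,3));b=np.zeros(3)
    for n,uv in obs:
        o,d=ray(n,uv);P=np.eye(3)-np.outer(d,d);A+=P;b+=P@o
    x=np.linalg.solve(A,b);return x,[np.linalg.norm((np.eye(3)-np.outer(ray(n,uv)[1],ray(n,uv)[1]))@(x-ray(n,uv)[0])) for n,uv in obs]
E
python3 - <<'E'
from h import *
np.set_printoptions(precision=4,suppress=True)
S=lambda x,y:(118+x*.3,190+y*.3); F=lambda x,y:(260+(x-400)*.25,120+y*.25)
T=lambda x,y:(272+x*.22,160+(y-300)*.22); G=lambda x,y:(170+(x-400)*.25,160+(y-300)*.25)
print("orange",tri(("scene",S(99,78)),("top",T(297,433))))
print("blue",tri(("scene",S(265,72)),("top",T(134,414))))
print("orange top@.159",atz("top",T(297,433),.159),"ends",atz("top",T(308,412),.159),atz("top",T(288,452),.159))
for n,p,z in (("troughA",(487,98),.301),("troughB",(489,147),.301),("xbarA",(583,88),.313),("xbarB",(585,137),.313),("tipA",(452,68),.333),("tipB",(455,115),.333)): print(n,atz("scene",F(*p),z))
for n,p in (("xA",(588,400)),("xB",(572,468)),("tA",(688,414)),("tB",(668,487))): print("top",n,atz("top",G(*p),.313))
print("xA",tri(("scene",F(583,88)),("top",G(572,468))),tri(("scene",F(585,137)),("top",G(588,400))))
D=lambda x,y:(x*.64,y*.64)
print("tray corners",[atz("top",T(*p),.03)[:2] for p in ((45,343),(362,388),(340,562),(18,513))])
print("cup rim c",atz("top",T(275,450),.084),atz("top",T(119,440),.084))
print("plate",[atz("top",D(*p),.01)[:2] for p in ((220,261),(271,268),(260,328),(206,321))],"post top",atz("top",D(200,274),.4))
print("pan",[atz("top",D(*p),.018)[:2] for p in ((343,284),(409,292),(400,357),(333,348))])
print("tins: blue",atz("top",D(278,369),.115)[:2],"white",atz("top",D(590,337),.1)[:2],"dip",atz("top",D(558,371),.05)[:2],"purple2",atz("top",D(497,405),.08)[:2],"jar",atz("top",D(518,228),.08)[:2],"bucket",atz("top",D(205,398),.15)[:2])
E
```

```text
orange (array([ 0.5312, -0.2954,  0.1588]), [np.float64(0.001293339358700095), np.float64(0.0012933393587002285)])
blue (array([ 0.5466, -0.1527,  0.1576]), [np.float64(0.0019848549606924313), np.float64(0.001984854960692477)])
orange top@.159 [ 0.5312 -0.2967  0.159 ] ends [ 0.5498 -0.3066  0.159 ] [ 0.5144 -0.2885  0.159 ]
troughA [0.454  0.1161 0.301 ]
troughB [0.5178 0.1031 0.301 ]
xbarA [0.4715 0.1834 0.313 ]
xbarB [0.5347 0.1672 0.313 ]
tipA [0.4599 0.0876 0.333 ]
tipB [0.5218 0.0768 0.333 ]
top xA [0.5195 0.1642 0.313 ]
top xB [0.4586 0.1768 0.313 ]
top tA [0.508  0.0752 0.313 ]
top tB [0.4428 0.0918 0.313 ]
xA (array([0.4605, 0.1822, 0.3061]), [np.float64(0.004718576208418674), np.float64(0.004718576208418754)]) (array([0.5216, 0.1683, 0.3041]), [np.float64(0.003253769937225424), np.float64(0.0032537699372253985)])
tray corners [array([ 0.6333, -0.0855]), array([ 0.5935, -0.387 ]), array([ 0.4279, -0.3628]), array([ 0.4705, -0.0606])]
cup rim c [ 0.5259 -0.2924  0.084 ] [ 0.5335 -0.1498  0.084 ]
plate [array([0.6403, 0.5304]), array([0.6222, 0.3871]), array([0.4537, 0.4107]), array([0.4714, 0.5604])] post top [0.5353 0.4518 0.4   ]
pan [array([0.5781, 0.1841]), array([0.5578, 0.0007]), array([0.378 , 0.0236]), array([0.4005, 0.2072])]
tins: blue [0.3404 0.3357] white [ 0.4326 -0.4722] dip [ 0.3442 -0.3996] purple2 [ 0.254  -0.2304] jar [ 0.7275 -0.292 ] bucket [0.2664 0.5069]
```

Steel strainer with the orange grip is confirmed in the tray (mosaic 99,78 / 297,433): grip ≈ (0.531, −0.295, 0.159), which matches the expected height 0.004+0.155. The fork seat is ≈ (0.48, 0.11, 0.31), bar axis about −11.5°. I'm setting out, passing by the fork to look from close.

Request:
{"api": "move_arm", "payload": {
  "increments": [
    {"travel": [0.08,-0.11,0.22],"dr": [0,0,0]},
    {"travel": [0.08,-0.11,0.22],"dr": [0,0,0]},
    {"travel": [0.08,-0.11,0.22],"dr": [0,0,0]},
    {"travel": [0.08,-0.11,0.22],"dr": [0,0,0]},
    {"travel": [0.08,-0.11,0.22],"dr": [0,0,0]}
  ],
  "grip": 1
}}

```text
time: 0.52
eef_pos: [0.2403, 0.5668, 0.4226]
tcp_rot: [0.135, 0.991, -0.0, -0.0]
ft_force: [-0.1, 1.6, 0.1]
gripper_width: 0.0854
grip_force: 0.0
```

Request:
{"api": "move_arm", "payload": {
  "increments": [
    {"travel": [0.08,-0.11,0.22],"dr": [0,0,0]},
    {"travel": [0.12,-0.21,0],"dr": [0,0,0]},
    {"travel": [0.12,-0.21,0],"dr": [0,0,0]},
    {"travel": [0.12,-0.21,0],"dr": [0,0,0]},
    {"travel": [0.12,-0.21,0],"dr": [0,0,0]}
  ]
}}

```text
time: 0.93
eef_pos: [0.3244, 0.4238, 0.4541]
tcp_rot: [0.134, 0.991, -0.0, -0.0]
ft_force: [1.5, 0.3, 0.1]
gripper_width: 0.0853
grip_force: 0.0
```

Request:
{"api": "move_arm", "payload": {
  "increments": [
    {"travel": [0.12,-0.21,0],"dr": [0,0,0]},
    {"travel": [0.12,-0.21,0],"dr": [0,0,0]},
    {"travel": [0.12,-0.21,0],"dr": [0,0,0]},
    {"travel": [0.12,-0.21,0],"dr": [0,0,0]},
    {"travel": [0.05,-0.24,0],"dr": [0,0,0]}
  ]
}}

```text
time: 1.35
eef_pos: [0.4047, 0.262, 0.4539]
tcp_rot: [0.135, 0.991, -0.0, -0.0]
ft_force: [0.8, -0.4, -0.1]
gripper_width: 0.0853
grip_force: 0.0
```

Request:
{"api": "move_arm", "payload": {
  "increments": [
    {"travel": [0.05,-0.24,0],"dr": [0,0,0]},
    {"travel": [0.05,-0.24,0],"dr": [0,0,0]},
    {"travel": [0.05,-0.24,0],"dr": [0,0,0]},
    {"travel": [0.05,-0.24,0],"dr": [0,0,0]},
    {"travel": [0.05,-0.24,0],"dr": [0,0,0]}
  ]
}}

```text
time: 1.77
eef_pos: [0.4408, 0.0815, 0.4542]
tcp_rot: [0.135, 0.991, 0.0, -0.0]
ft_force: [1.0, 0.8, 0.1]
gripper_width: 0.0856
grip_force: 0.0
```

```bash
cat >> h.py <<'E'
def snap(n,tag):
    from bench import read_camera
    import cv2
    c=read_camera(n); cv2.imwrite(f"pics/{tag}_raw.png",c["color"][:,:,::-1]); np.savez(f"pics/{tag}.npz",K=c["K"],E=c["extrinsics"]); return c["color"][:,:,::-1]
E
python3 - <<'E'
from h import *; import cv2
im=snap("wrist","w1"); cv2.imwrite("pics/w1.png",cv2.resize(im,(800,600),interpolation=cv2.INTER_CUBIC))
K,E=cam("w1");print(K.round(1).tolist(),(-E[:3,:3].T@E[:3,3]).round(3),E[:3,:3].round(3).tolist())
E
```

```text
[[276.6, 0.0, 254.0], [0.0, 276.6, 190.0], [0.0, 0.0, 1.0]] [0.374 0.1   0.572] [[0.267, 0.964, 0.0], [0.928, -0.257, 0.27], [0.261, -0.072, -0.963]]
```

View pics/w1.png

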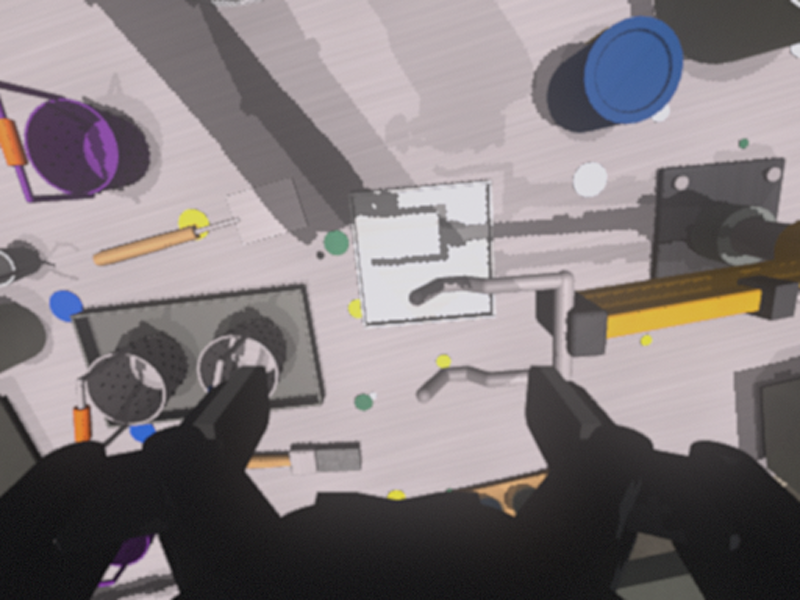

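Run:
```python
from h import *
np.set_printoptions(precision=4,suppress=True)
F=lambda x,y:(260+(x-400)*.25,120+y*.25);G=lambda x,y:(170+(x-400)*.25,160+(y-300)*.25);W=lambda x,y:(x*.64-.18,y*.64-.18)
for n,f,w,g in (("tipA",(453,70),(418,297),None),("tipB",(455,115),(424,393),None),("xA",(583,88),(566,279),(574,468)),("xB",(585,137),(562,373),(588,400))):
    obs=[("scene",F(*f)),("w1",W(*w))]+([("top",G(*g))] if g else [])
    x,e=tri(*obs);print(n,x,np.round(e,4))
for z in (.305,.31,.315): print(z,[atz("w1",W(*w),z)[:2] for w in ((566,279),(562,373))])
```

```text
tipA [0.4445 0.0926 0.3218] [0.0007 0.0007]
tipB [0.5068 0.0806 0.3232] [0.0004 0.0004]
xA [0.4613 0.1825 0.3075] [0.0041 0.0031 0.0071]
xB [0.5233 0.1693 0.3068] [0.002  0.0038 0.0052]
0.305 [array([0.463 , 0.1866]), array([0.527 , 0.1732])]
0.31 [array([0.4613, 0.1849]), array([0.5241, 0.1718])]
0.315 [array([0.4597, 0.1833]), array([0.5213, 0.1705])]
```

Request:
{"api": "move_arm", "payload": {
  "increments": [
    {"travel": [0.055,-0.23,-0.08],"dr": [0,0,-0.012]},
    {"travel": [0.055,-0.23,-0.08],"dr": [0,0,-0.012]},
    {"travel": [0.055,-0.23,-0.08],"dr": [0,0,-0.012]},
    {"travel": [0.055,-0.23,-0.08],"dr": [0,0,-0.012]},
    {"travel": [0.055,-0.23,-0.08],"dr": [0,0,-0.012]}
  ]
}}

```text
time: 2.23
eef_pos: [0.4819, -0.0908, 0.3939]
tcp_rot: [0.181, 0.983, 0.0, 0.0]
ft_force: [1.7, 0.8, -0.5]
gripper_width: 0.0855
grip_force: 0.0
```

Request:
{"api": "move_arm", "payload": {
  "increments": [
    {"travel": [0.055,-0.23,-0.08],"dr": [0,0,-0.012]},
    {"travel": [0.055,-0.23,-0.08],"dr": [0,0,-0.012]},
    {"travel": [0.055,-0.23,-0.08],"dr": [0,0,-0.012]},
    {"travel": [0.055,-0.23,-0.08],"dr": [0,0,-0.012]},
    {"travel": [0.055,-0.23,-0.08],"dr": [0,0,-0.012]}
  ]
}}

```text
time: 2.65
eef_pos: [0.5237, -0.2629, 0.3333]
tcp_rot: [0.227, 0.974, -0.0, -0.0]
ft_force: [0.6, 1.3, 0.7]
gripper_width: 0.0856
grip_force: 0.0
```

Request:
{"api": "move_arm", "payload": {
  "increments": [
    {"travel": [0.05,-0.2,-0.1],"dr": [0,0,-0.012]},
    {"travel": [0,0,-0.1],"dr": [0,0,0]},
    {"travel": [0,0,0],"dr": [0,0,0]}
  ]
}}

```text
time: 2.9
eef_pos: [0.5295, -0.2927, 0.3012]
tcp_rot: [0.238, 0.971, -0.001, -0.002]
ft_force: [-0.5, 0.2, 0.0]
gripper_width: 0.0857
grip_force: 0.0
```

Run:
```python
from h import *; import cv2
from bench import r
im=snap("wrist","w2"); o=r.observe(); print(o["time"],np.round(o["eef_pos"],4),np.round(o["tcp_rot"],3),np.round(o["ft_force"],2))
cv2.imwrite("pics/w2.png",cv2.resize(im[120:345,140:440],(800,600),interpolation=cv2.INTER_CUBIC))
```

```text
2.95 [ 0.53   -0.2916  0.3028] [ 0.237  0.971 -0.    -0.002] [0.47 0.77 0.2 ]
```

View pics/w2.png

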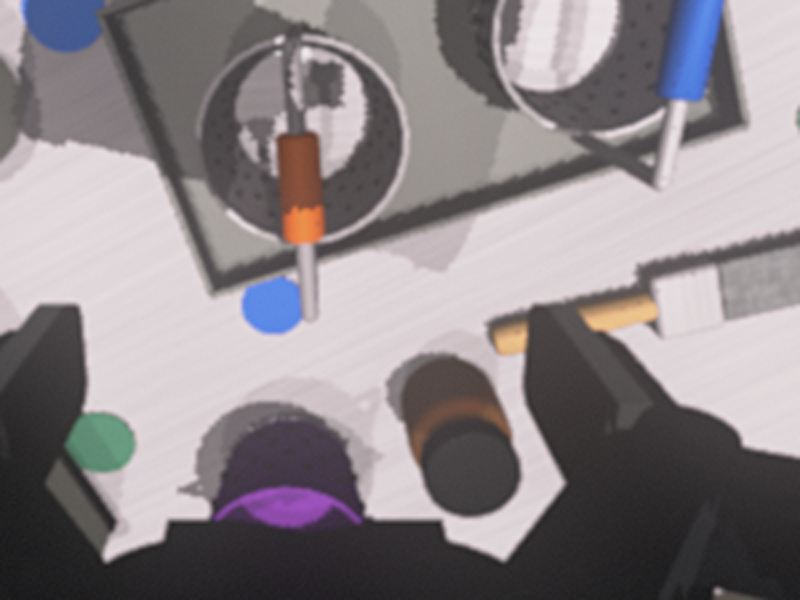

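Run:
```python
from h import *
np.set_printoptions(precision=4,suppress=True)
W=lambda x,y:(140+x/2.6667-.2,120+y/2.6667-.2)
p=[atz("w2",W(*q),.159) for q in ((298,133),(304,242),(301,188))];print(p,np.linalg.norm(p[1]-p[0]),np.degrees(np.arctan2(*(p[1]-p[0])[[1,0]])))
q=atz("w2",W(310,320),.159);print(q,np.linalg.norm(q-p[2]), np.degrees(np.arctan2(*(q-p[0])[[1,0]])))
print("rim",[atz("w2",W(*q),.084)[:2] for q in ((197,138),(410,138),(304,34),(304,241))])
```

```text
[array([ 0.5127, -0.2875,  0.159 ]), array([ 0.5505, -0.3047,  0.159 ]), array([ 0.5314, -0.296 ,  0.159 ])] 0.0415402472177514 -24.56980338321454
[ 0.5798 -0.3174  0.159 ] 0.052958537573083095 -24.057226712203363
rim [array([ 0.506 , -0.3377]), array([ 0.5516, -0.2502]), array([ 0.487 , -0.2719]), array([ 0.5738, -0.3171])]
```

Request:
{"api": "move_arm", "payload": {
  "increments": [
    {"travel": [0.003,-0.03,-0.2],"dr": [0,0,0.032]},
    {"travel": [0,0,-0.2],"dr": [0,0,0]},
    {"travel": [0,0,-0.2],"dr": [0,0,0]},
    {"travel": [0,0,-0.2],"dr": [0,0,0]},
    {"travel": [0,0,-0.127],"dr": [0,0,0]}
  ]
}}

```text
time: 3.37
eef_pos: [0.5316, -0.2938, 0.1639]
tcp_rot: [0.211, 0.978, 0.001, -0.0]
ft_force: [-0.1, -0.6, -0.6]
gripper_width: 0.0856
grip_force: 0.0
```

Request:
{"api": "move_arm", "payload": {
  "increments": [
    {"travel": [0,0,0],"dr": [0,0,0]},
    {"travel": [0,0,0],"dr": [0,0,0]},
    {"travel": [0,0,0],"dr": [0,0,0]}
  ]
}}

```text
time: 3.62
eef_pos: [0.5324, -0.2958, 0.1673]
tcp_rot: [0.211, 0.977, -0.0, 0.001]
ft_force: [0.1, -0.4, 0.1]
gripper_width: 0.0852
grip_force: 0.0
```

```bash
cat >> h.py <<'E'
def ft(n,cam="top"):
    from bench import r, read_camera
    F=[];P=[]
    for i in range(n):
        read_camera(cam);o=r.observe();F.append(np.r_[o["ft_force"],o["moment"]]);P.append(o["eef_pos"])
    F=np.array(F);P=np.array(P);print("t",round(float(o["time"]),2),"F",F.mean(0).round(3),"sd",F.std(0).round(2)[:3],"se",(F.std(0)[:3]/n**.5).round(2),"pos",P.mean(0).round(4),"w",round(float(o["gripper_width"]),4),"gf",np.round(o["grip_force"],1));return F
E
python3 - <<'E'
from h import *; import cv2
im=snap("wrist","w3"); cv2.imwrite("pics/w3.png",cv2.resize(im[150:375,100:400],(800,600),interpolation=cv2.INTER_CUBIC))
ft(16)
E
```

```text
t 4.47 F [-0.089 -0.108 -0.052 -0.003  0.016 -0.005] sd [0.53 0.43 0.5 ] se [0.13 0.11 0.13] pos [ 0.5316 -0.296   0.1658] w 0.0854 gf 0.0
```

View pics/w3.png

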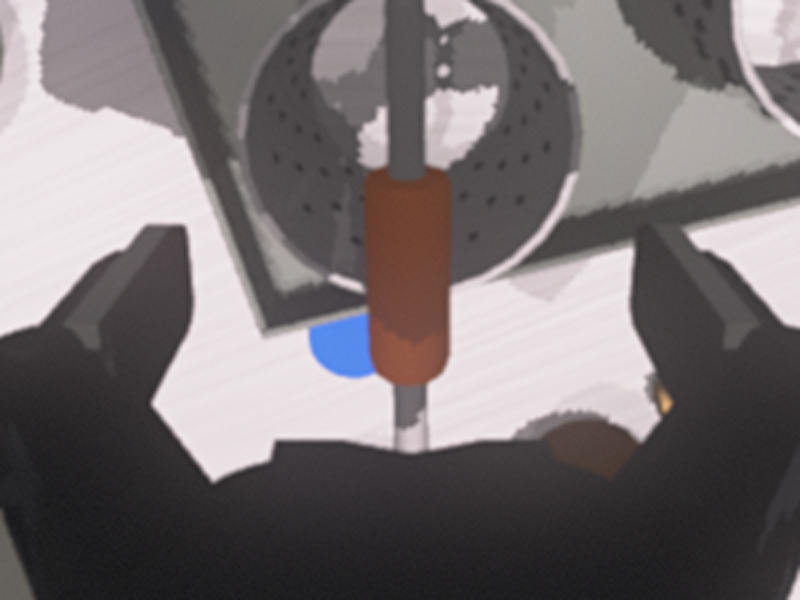

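The sleeve (408,275) sits midway between the pads (190 and 632) and parallel to them, so I'm closing.

Request:
{"api": "move_arm", "payload": {
  "increments": [
    {"travel": [0,0,0],"dr": [0,0,0]},
    {"travel": [0,0,0],"dr": [0,0,0]},
    {"travel": [0,0,0],"dr": [0,0,0]},
    {"travel": [0,0,0],"dr": [0,0,0]},
    {"travel": [0,0,0],"dr": [0,0,0]}
  ],
  "grip": -1,
  "grip_force": 50
}}

```text
time: 4.88
eef_pos: [0.5314, -0.296, 0.1653]
tcp_rot: [0.212, 0.977, -0.0, -0.0]
ft_force: [-0.6, 0.2, -1.1]
gripper_width: 0.0255
grip_force: 0.0
```

Request:
{"api": "move_arm", "payload": {
  "increments": [
    {"travel": [0,0,0],"dr": [0,0,0]},
    {"travel": [0,0,0],"dr": [0,0,0]},
    {"travel": [0,0,0],"dr": [0,0,0]},
    {"travel": [0,0,0],"dr": [0,0,0]}
  ]
}}

```text
time: 5.22
eef_pos: [0.5314, -0.296, 0.1654]
tcp_rot: [0.212, 0.977, 0.0, 0.0]
ft_force: [-0.6, 0.8, 4.0]
gripper_width: 0.0142
grip_force: 48.8
```

Request:
{"api": "move_arm", "payload": {
  "increments": [
    {"travel": [0,0,0.05],"dr": [0,0,0]},
    {"travel": [0,0,0.1],"dr": [0,0,0]},
    {"travel": [0,0,0.15],"dr": [0,0,0]},
    {"travel": [0,0,0.2],"dr": [0,0,0]},
    {"travel": [0,0,0.2],"dr": [0,0,0]}
  ]
}}

```text
time: 5.63
eef_pos: [0.5305, -0.2957, 0.2709]
tcp_rot: [0.212, 0.977, -0.0, -0.001]
ft_force: [0.5, -0.8, -6.2]
gripper_width: 0.0143
grip_force: 49.2
```

Request:
{"api": "move_arm", "payload": {
  "increments": [
    {"travel": [0,0,0.2],"dr": [0,0,0]},
    {"travel": [0,0,0.2],"dr": [0,0,0]},
    {"travel": [0,0,0.15],"dr": [0,0,0]},
    {"travel": [0,0,0.08],"dr": [0,0,0]},
    {"travel": [0,0,0],"dr": [0,0,0]}
  ]
}}

```text
time: 6.05
eef_pos: [0.5317, -0.2964, 0.3668]
tcp_rot: [0.212, 0.977, -0.0, 0.001]
ft_force: [0.4, -0.9, -6.9]
gripper_width: 0.0146
grip_force: 49.2
```

Run:
```python
from h import *; import cv2
ft(3); ft(16)
im=snap("scene","s2"); cv2.imwrite("pics/s2.png",cv2.resize(im[60:285,80:380],(800,600),interpolation=cv2.INTER_CUBIC))
```

```text
t 6.2 F [-0.271  0.    -6.972  0.037  0.036 -0.025] sd [0.13 0.17 0.58] se [0.08 0.1  0.34] pos [ 0.5311 -0.2956  0.3639] w 0.014 gf 49.2
t 7.0 F [-2.100e-01 -6.800e-02 -6.447e+00 -7.000e-03  3.000e-03  6.000e-03] sd [0.38 0.6  0.58] se [0.1  0.15 0.14] pos [ 0.5312 -0.2959  0.3642] w 0.0142 gf 49.2
```

View pics/s2.png

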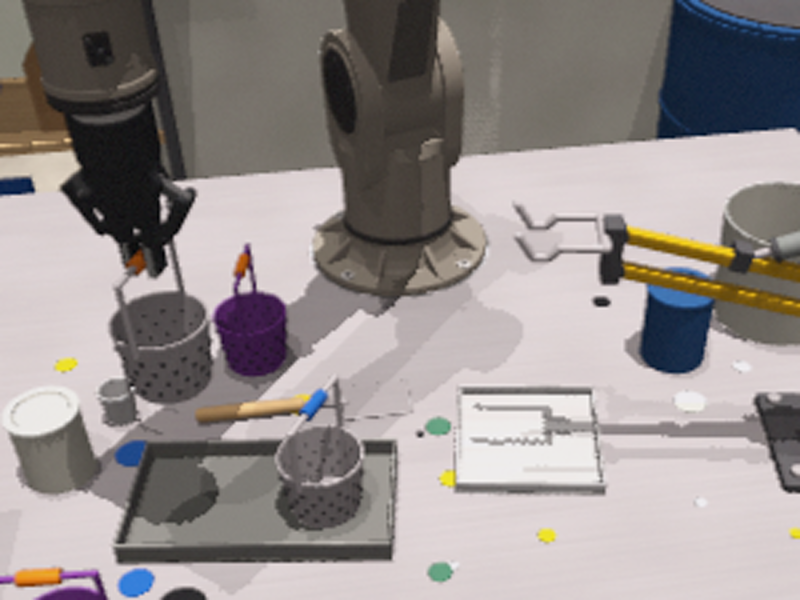

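Lifted strainer hangs level (scene crop 165,340), weight ≈ 6.4 N, so I expect a sink of about 74 mm. Moving to a spot in front of the fork, bar turned to −11°.

Request:
{"api": "move_arm", "payload": {
  "increments": [
    {"travel": [-0.02,0.08,0],"dr": [0,0,0.01]},
    {"travel": [-0.04,0.16,0],"dr": [0,0,0.015]},
    {"travel": [-0.05,0.2,0],"dr": [0,0,0.02]},
    {"travel": [-0.05,0.2,0],"dr": [0,0,0.02]},
    {"travel": [-0.05,0.22,0],"dr": [0,0,0.02]}
  ]
}}

```text
time: 7.47
eef_pos: [0.4992, -0.1665, 0.3646]
tcp_rot: [0.146, 0.989, -0.0, 0.0]
ft_force: [0.7, -0.5, -6.3]
gripper_width: 0.0143
grip_force: 49.2
```

Request:
{"api": "move_arm", "payload": {
  "increments": [
    {"travel": [-0.05,0.22,0],"dr": [0,0,0.02]},
    {"travel": [-0.05,0.22,-0.02],"dr": [0,0,0.02]},
    {"travel": [-0.05,0.2,-0.02],"dr": [0,0,0.015]},
    {"travel": [-0.05,0.2,-0.02],"dr": [0,0,0.01]},
    {"travel": [-0.04,0.16,0],"dr": [0,0,0]}
  ]
}}

```text
time: 7.88
eef_pos: [0.4629, -0.0149, 0.3556]
tcp_rot: [0.094, 0.996, 0.0, -0.0]
ft_force: [0.7, 1.1, -5.9]
gripper_width: 0.0144
grip_force: 49.2
```

Request:
{"api": "move_arm", "payload": {
  "increments": [
    {"travel": [-0.03,0.08,0],"dr": [0,0,0]},
    {"travel": [0,0.04,0],"dr": [0,0,0]},
    {"travel": [0,0,0],"dr": [0,0,0]},
    {"travel": [0,0,0],"dr": [0,0,0]}
  ]
}}

```text
time: 8.22
eef_pos: [0.4597, 0.0003, 0.3559]
tcp_rot: [0.096, 0.995, -0.0, 0.0]
ft_force: [0.4, -0.2, -7.4]
gripper_width: 0.0139
grip_force: 49.2
```

Run:
```python
from h import *; import cv2
ft(2)
im=snap("scene","s3");w=snap("wrist","w4")
a=cv2.resize(im[90:240,190:340],(400,400),interpolation=cv2.INTER_CUBIC);b=cv2.resize(w[60:360,106:406],(400,400),interpolation=cv2.INTER_CUBIC)
cv2.imwrite("pics/m4.png",np.hstack([a,b]))
```

```text
t 8.32 F [ 0.454  0.293 -6.353 -0.085 -0.015  0.01 ] sd [0.11 0.26 0.3 ] se [0.08 0.18 0.21] pos [ 4.597e-01 -2.000e-04  3.558e-01] w 0.0146 gf 49.2
```

View pics/m4.png

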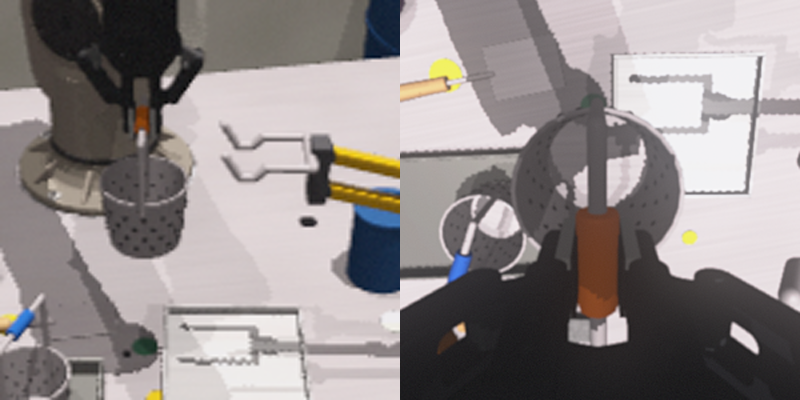

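Request:
{"api": "move_arm", "payload": {
  "increments": [
    {"travel": [0.01,0.05,0],"dr": [0,0,0]},
    {"travel": [0.02,0.1,0],"dr": [0,0,0]},
    {"travel": [0.02,0.1,0],"dr": [0,0,0]},
    {"travel": [0.02,0.1,0],"dr": [0,0,0]},
    {"travel": [0.02,0.1,0],"dr": [0,0,0]}
  ]
}}

```text
time: 8.83
eef_pos: [0.4731, 0.0709, 0.3556]
tcp_rot: [0.095, 0.995, -0.0, -0.0]
ft_force: [0.3, 0.7, -5.8]
gripper_width: 0.0139
grip_force: 49.2
```

Request:
{"api": "move_arm", "payload": {
  "increments": [
    {"travel": [0.02,0.1,0],"dr": [0,0,0]},
    {"travel": [0.015,0.1,0],"dr": [0,0,0]},
    {"travel": [0.01,0.05,0],"dr": [0,0,0]},
    {"travel": [0,0.03,0],"dr": [0,0,0]},
    {"travel": [0,0,0],"dr": [0,0,0]}
  ]
}}

```text
time: 9.25
eef_pos: [0.4796, 0.1114, 0.3556]
tcp_rot: [0.095, 0.995, -0.0, -0.0]
ft_force: [-0.4, -0.1, -5.9]
gripper_width: 0.0142
grip_force: 49.2
```

Run:
```python
from h import *; import cv2
ft(2)
im=snap("scene","s4");w=snap("wrist","w5")
a=cv2.resize(im[110:190,250:330],(400,400),interpolation=cv2.INTER_CUBIC);b=cv2.resize(w[60:360,106:406],(400,400),interpolation=cv2.INTER_CUBIC)
cv2.imwrite("pics/m5.png",np.hstack([a,b]))
```

```text
t 9.35 F [ 2.390e-01 -5.300e-01 -6.257e+00 -3.600e-02 -5.000e-03 -7.000e-03] sd [0.14 0.36 0.62] se [0.1  0.25 0.44] pos [0.4796 0.1102 0.3557] w 0.0145 gf 49.2
```

View pics/m5.png

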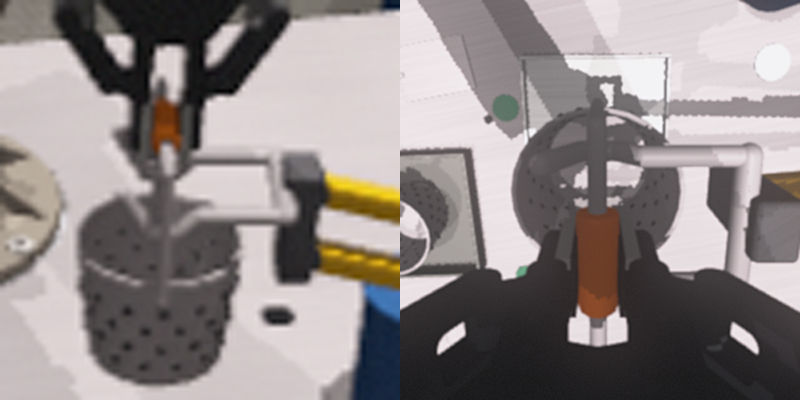

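Run:
```python
from h import *
np.set_printoptions(precision=4,suppress=True)
W=lambda x,y:(106+(x-400)*.75-.1,60+y*.75-.1);S=lambda x,y:(250+x/5-.4,110+y/5-.4)
b=np.array([.4796,.1102]);X=np.array([np.cos(np.radians(-11)),np.sin(np.radians(-11))]);Y=np.array([-X[1],X[0]])
for n,p in (("corner",(749,157)),("xbar",(739,225)),("prong",(660,156)),("tipA",(528,175))):
    for z in (.30,.308,.316,.325):
        d=atz("w5",W(*p),z)[:2]-b;print(n,z,"along",d@X,"out",d@Y)
for n,p in (("tipB",(133,193)),("xcornB",(292,213)),("xcornA",(272,155))):
    for z in (.30,.308,.316,.325):
        d=atz("s4",S(*p),z)[:2]-b;print(n,z,"along",d@X,"out",d@Y)
print("bar end",[(lambda d:(d@X,d@Y))(atz("s4",S(168,148),z)[:2]-b) for z in (.345,.349,.353)])
for a,c in (((749,157),(272,155)),): 
    x,e=tri(("w5",W(*a)),("s4",S(*c)));print(x,(x[:2]-b)@X,(x[:2]-b)@Y,e)
```

```text
corner 0.3 along -0.028966486680407116 out 0.07279135903106435
corner 0.308 along -0.030836225683098697 out 0.0694194056340423
corner 0.316 along -0.03270596468579023 out 0.0660474522370203
corner 0.325 along -0.0348094210638182 out 0.06225400466537056
xbar 0.3 along 0.006611040235120755 out 0.07163817239781722
xbar 0.308 along 0.0031052239487295887 out 0.06831924973727674
xbar 0.316 along -0.00040059233766158095 out 0.06500032707673625
xbar 0.325 along -0.004344635659851646 out 0.06126653908362818
prong 0.3 along -0.02947394829176813 out 0.029703031109815974
prong 0.308 along -0.0313203510345598 out 0.028312548619187583
prong 0.316 along -0.03316675377735141 out 0.026922066128559182
prong 0.325 along -0.035243956862992 out 0.025357773326602245
tipA 0.3 along -0.01993625792179018 out -0.03461303547351277
tipA 0.308 along -0.022221263341781105 out -0.03304586281954003
tipA 0.316 along -0.024506268761772032 out -0.03147869016556727
tipA 0.325 along -0.027076899859261868 out -0.029715620929847926
tipB 0.3 along -0.007265236000242107 out -0.015799381091677164
tipB 0.308 along 0.005374526
[... 321 characters left out ...]
0411 out 0.07163027652813314
xcornB 0.325 along 0.05120714307674245 out 0.06969191069774598
xcornA 0.3 along -0.0511165344829054 out 0.0684961083369085
xcornA 0.308 along -0.03789608433053181 out 0.06686025214423756
xcornA 0.316 along -0.0246756341781582 out 0.06522439595156655
xcornA 0.325 along -0.009802627756737677 out 0.06338405773481175
bar end [(np.float64(0.01671066729786157), np.float64(0.0018006733527047422)), (np.float64(0.023367663872001544), np.float64(0.0013940542673002375)), (np.float64(0.030024660446141507), np.float64(0.0009874351818957607))]
[0.4612 0.1819 0.3121] -0.031767058652677545 0.06683845122853792 [np.float64(0.0008078815990477724), np.float64(0.0008078815990478105)]
```

The bar is over the troughs: crossbar measured 67–69 mm behind it (expected 68) and prong at −32 mm. Lowering.

Request:
{"api": "move_arm", "payload": {
  "increments": [
    {"travel": [0,0,-0.03],"dr": [0,0,0]},
    {"travel": [0,0,-0.06],"dr": [0,0,0]},
    {"travel": [0,0,-0.06],"dr": [0,0,0]},
    {"travel": [0,0,-0.03],"dr": [0,0,0]},
    {"travel": [0,0,-0.02],"dr": [0,0,0]}
  ]
}}

```text
time: 9.87
eef_pos: [0.4792, 0.1103, 0.3245]
tcp_rot: [0.096, 0.995, -0.001, -0.001]
ft_force: [0.0, 0.2, -6.9]
gripper_width: 0.0145
grip_force: 49.1
```

Request:
{"api": "move_arm", "payload": {
  "increments": [
    {"travel": [0,0,-0.015],"dr": [0,0,0]},
    {"travel": [0,0,-0.015],"dr": [0,0,0]},
    {"travel": [0,0,-0.015],"dr": [0,0,0]},
    {"travel": [0,0,-0.015],"dr": [0,0,0]}
  ]
}}

```text
time: 10.2
eef_pos: [0.4798, 0.1106, 0.3167]
tcp_rot: [0.095, 0.995, 0.0, 0.0]
ft_force: [-0.1, 0.5, -6.3]
gripper_width: 0.0145
grip_force: 49.1
```

Run:
```python
from h import *
ft(5)
```

```text
t 10.45 F [-0.121 -0.202 -6.472  0.01   0.017  0.027] sd [0.66 0.28 0.93] se [0.3  0.13 0.42] pos [0.4796 0.1105 0.3167] w 0.0149 gf 49.1
```

Request:
{"api": "move_arm", "payload": {
  "increments": [
    {"travel": [0,0,-0.012],"dr": [0,0,0]},
    {"travel": [0,0,-0.012],"dr": [0,0,0]},
    {"travel": [0,0,-0.012],"dr": [0,0,0]},
    {"travel": [0,0,-0.012],"dr": [0,0,0]}
  ]
}}

```text
time: 10.78
eef_pos: [0.4796, 0.1104, 0.3094]
tcp_rot: [0.096, 0.995, -0.0, 0.0]
ft_force: [0.1, -0.7, -4.3]
gripper_width: 0.014
grip_force: 49.2
```

Run:
```python
from h import *
ft(8)
```

```text
t 11.18 F [ 0.218 -0.996 -5.021 -0.157 -0.012  0.007] sd [0.56 0.34 0.46] se [0.2  0.12 0.16] pos [0.4796 0.1105 0.3095] w 0.0143 gf 49.3
```

Contact at bar z≈0.303; the sideways −1 N shows the bar sits a touch too far in. I'll ease out and down along the fork's arc.

Request:
{"api": "move_arm", "payload": {
  "increments": [
    {"travel": [-0.001,-0.007,-0.005],"dr": [0,0,0]},
    {"travel": [-0.001,-0.007,-0.01],"dr": [0,0,0]},
    {"travel": [-0.001,-0.004,-0.017],"dr": [0,0,0]},
    {"travel": [-0.001,-0.004,-0.017],"dr": [0,0,0]},
    {"travel": [-0.001,-0.004,-0.017],"dr": [0,0,0]}
  ]
}}

```text
time: 11.6
eef_pos: [0.4789, 0.1067, 0.2994]
tcp_rot: [0.095, 0.995, 0.0, 0.0]
ft_force: [1.6, 0.6, -4.0]
gripper_width: 0.0141
grip_force: 49.4
```

Request:
{"api": "move_arm", "payload": {
  "increments": [
    {"travel": [-0.001,-0.004,-0.017],"dr": [0,0,0]},
    {"travel": [-0.001,-0.003,-0.017],"dr": [0,0,0]},
    {"travel": [0,-0.003,-0.017],"dr": [0,0,0]},
    {"travel": [-0.001,-0.003,-0.017],"dr": [0,0,0]},
    {"travel": [0,0,0],"dr": [0,0,0]}
  ]
}}

```text
time: 12.02
eef_pos: [0.4783, 0.1046, 0.289]
tcp_rot: [0.096, 0.995, -0.0, -0.0]
ft_force: [1.1, 1.0, -3.4]
gripper_width: 0.0145
grip_force: 49.4
```

Run:
```python
from h import *
ft(8)
```

```text
t 12.42 F [ 0.021  0.813 -3.411  0.172  0.059 -0.004] sd [0.35 0.73 0.49] se [0.12 0.26 0.17] pos [0.4784 0.1047 0.2895] w 0.0143 gf 49.4
```

Request:
{"api": "move_arm", "payload": {
  "increments": [
    {"travel": [0,-0.001,-0.017],"dr": [0,0,0]},
    {"travel": [0,-0.002,-0.017],"dr": [0,0,0]},
    {"travel": [-0.001,-0.002,-0.017],"dr": [0,0,0]},
    {"travel": [0,-0.002,-0.017],"dr": [0,0,0]},
    {"travel": [0,-0.002,-0.017],"dr": [0,0,0]}
  ]
}}

```text
time: 12.83
eef_pos: [0.4782, 0.1032, 0.2764]
tcp_rot: [0.096, 0.995, -0.0, -0.0]
ft_force: [-1.0, -1.5, -2.2]
gripper_width: 0.0141
grip_force: 49.6
```

Request:
{"api": "move_arm", "payload": {
  "increments": [
    {"travel": [-0.001,-0.002,-0.017],"dr": [0,0,0]},
    {"travel": [0,-0.001,-0.017],"dr": [0,0,0]},
    {"travel": [0,-0.001,-0.015],"dr": [0,0,0]},
    {"travel": [0,0,0],"dr": [0,0,0]}
  ]
}}

```text
time: 13.17
eef_pos: [0.478, 0.1026, 0.2689]
tcp_rot: [0.096, 0.995, -0.0, -0.0]
ft_force: [-0.3, -0.9, -2.3]
gripper_width: 0.0143
grip_force: 49.6
```

Run:
```python
from h import *
ft(10)
```

```text
t 13.67 F [-9.380e-01 -2.196e+00 -1.977e+00 -4.450e-01  1.490e-01  2.000e-03] sd [0.57 0.44 0.31] se [0.18 0.14 0.1 ] pos [0.4781 0.1027 0.2694] w 0.0144 gf 49.6
```

Request:
{"api": "move_arm", "payload": {
  "increments": [
    {"travel": [-0.001,-0.004,0],"dr": [0,0,0]},
    {"travel": [-0.001,-0.004,0],"dr": [0,0,0]},
    {"travel": [0,0,0],"dr": [0,0,0]}
  ]
}}

```text
time: 13.92
eef_pos: [0.4779, 0.1018, 0.2695]
tcp_rot: [0.095, 0.995, 0.0, 0.0]
ft_force: [0.8, 1.3, -2.1]
gripper_width: 0.0142
grip_force: 49.6
```

Run:
```python
from h import *
ft(10)
```

```text
t 14.42 F [ 0.475  2.141 -2.342  0.403 -0.122  0.009] sd [0.53 0.39 0.46] se [0.17 0.12 0.15] pos [0.4779 0.1017 0.2694] w 0.0142 gf 49.6
```

Request:
{"api": "move_arm", "payload": {
  "increments": [
    {"travel": [0.001,0.003,0],"dr": [0,0,0]},
    {"travel": [0,-0.001,-0.015],"dr": [0,0,0]},
    {"travel": [0,-0.001,-0.015],"dr": [0,0,0]},
    {"travel": [-0.001,-0.001,-0.015],"dr": [0,0,0]},
    {"travel": [0,-0.001,-0.015],"dr": [0,0,0]}
  ]
}}

```text
time: 14.83
eef_pos: [0.4778, 0.1013, 0.26]
tcp_rot: [0.096, 0.995, -0.0, -0.0]
ft_force: [0.5, -0.7, -1.4]
gripper_width: 0.014
grip_force: 49.6
```

Request:
{"api": "move_arm", "payload": {
  "increments": [
    {"travel": [0,-0.001,-0.015],"dr": [0,0,0]},
    {"travel": [0,0,-0.015],"dr": [0,0,0]},
    {"travel": [0,0,-0.015],"dr": [0,0,0]},
    {"travel": [0,0,-0.015],"dr": [0,0,0]},
    {"travel": [0,0,0],"dr": [0,0,0]}
  ]
}}

```text
time: 15.25
eef_pos: [0.4777, 0.1011, 0.2509]
tcp_rot: [0.096, 0.995, -0.0, -0.0]
ft_force: [-0.1, -0.9, -0.5]
gripper_width: 0.0144
grip_force: 49.7
```

Run:
```python
from h import *
ft(12)
```

```text
t 15.85 F [-0.835 -2.292 -1.12  -0.475  0.149  0.003] sd [0.38 0.47 0.52] se [0.11 0.13 0.15] pos [0.4778 0.1012 0.2514] w 0.0141 gf 49.7
```

Request:
{"api": "move_arm", "payload": {
  "increments": [
    {"travel": [-0.001,-0.003,0],"dr": [0,0,0]},
    {"travel": [0,-0.001,-0.012],"dr": [0,0,0]},
    {"travel": [0,0,-0.012],"dr": [0,0,0]},
    {"travel": [0,0,-0.012],"dr": [0,0,0]},
    {"travel": [0,0,-0.012],"dr": [0,0,0]}
  ]
}}

```text
time: 16.27
eef_pos: [0.4778, 0.101, 0.244]
tcp_rot: [0.095, 0.995, 0.0, 0.0]
ft_force: [0.2, 2.2, 0.4]
gripper_width: 0.0143
grip_force: 49.7
```

Request:
{"api": "move_arm", "payload": {
  "increments": [
    {"travel": [0,0,-0.012],"dr": [0,0,0]},
    {"travel": [0,0,-0.012],"dr": [0,0,0]},
    {"travel": [0,0,-0.01],"dr": [0,0,0]},
    {"travel": [0,0,0],"dr": [0,0,0]}
  ]
}}

```text
time: 16.6
eef_pos: [0.4777, 0.1008, 0.2388]
tcp_rot: [0.095, 0.995, -0.0, -0.0]
ft_force: [1.3, 2.5, 0.0]
gripper_width: 0.0144
grip_force: 49.8
```

Run:
```python
from h import *
ft(16)
```

```text
t 17.4 F [ 7.930e-01  3.248e+00 -1.320e-01  6.820e-01 -1.410e-01  2.000e-03] sd [0.59 0.52 0.45] se [0.15 0.13 0.11] pos [0.4777 0.1007 0.2391] w 0.0144 gf 49.8
```

Request:
{"api": "move_arm", "payload": {
  "increments": [
    {"travel": [0,0.002,0],"dr": [0,0,0]},
    {"travel": [0.001,0.002,0],"dr": [0,0,0]},
    {"travel": [0,0.001,0],"dr": [0,0,0]},
    {"travel": [0,0,0],"dr": [0,0,0]}
  ]
}}

```text
time: 17.73
eef_pos: [0.4777, 0.101, 0.2389]
tcp_rot: [0.096, 0.995, -0.0, -0.0]
ft_force: [-0.5, -2.4, -0.9]
gripper_width: 0.0141
grip_force: 49.8
```

Run:
```python
from h import *
ft(20)
```

```text
t 18.73 F [-0.579 -3.286 -0.351 -0.663  0.098 -0.009] sd [0.57 0.52 0.46] se [0.13 0.12 0.1 ] pos [0.4778 0.1013 0.239 ] w 0.0145 gf 49.8
```

Request:
{"api": "move_arm", "payload": {
  "increments": [
    {"travel": [0,-0.001,-0.005],"dr": [0,0,0]},
    {"travel": [0,-0.001,-0.005],"dr": [0,0,0]},
    {"travel": [0,0,0],"dr": [0,0,0]}
  ]
}}

```text
time: 18.98
eef_pos: [0.4778, 0.1013, 0.2374]
tcp_rot: [0.095, 0.995, 0.0, -0.0]
ft_force: [0.1, -0.4, -1.2]
gripper_width: 0.0145
grip_force: 49.8
```

Run:
```python
from h import *
ft(14)
```

```text
t 19.68 F [-0.772  0.607 -0.091  0.105  0.137  0.015] sd [0.54 0.79 0.44] se [0.14 0.21 0.12] pos [0.4778 0.1013 0.2376] w 0.0147 gf 49.8
```

Only ~0.05 N is left on the gripper, and the moments agree with both hooks sharing the load. I'll relax the small sideways force, ease the grip, and check.

Request:
{"api": "move_arm", "payload": {
  "increments": [
    {"travel": [-0.001,0,0],"dr": [0,0,0]},
    {"travel": [-0.001,0,-0.001],"dr": [0,0,0]},
    {"travel": [0,0,0],"dr": [0,0,0]}
  ],
  "grip_force": 20
}}

```text
time: 19.93
eef_pos: [0.4777, 0.1012, 0.2375]
tcp_rot: [0.095, 0.995, 0.0, 0.0]
ft_force: [1.1, 1.8, 0.4]
gripper_width: 0.0144
grip_force: 49.8
```

Run:
```python
from h import *
ft(14)
snap("scene","s6"); snap("top","t6")
```

```text
t 20.63 F [ 1.247  2.595  0.235  0.532 -0.282 -0.017] sd [0.55 0.65 0.45] se [0.15 0.17 0.12] pos [0.4776 0.1012 0.2374] w 0.0144 gf 49.8
```

Request:
{"api": "move_arm", "payload": {
  "increments": [
    {"travel": [0.001,0.001,0.001],"dr": [0,0,0]},
    {"travel": [0,0,0],"dr": [0,0,0]},
    {"travel": [0,0,0],"dr": [0,0,0]}
  ],
  "grip": -1,
  "grip_force": 20
}}

```text
time: 20.98
eef_pos: [0.4776, 0.1012, 0.2375]
tcp_rot: [0.096, 0.995, -0.0, -0.0]
ft_force: [0.1, 1.7, 0.1]
gripper_width: 0.0142
grip_force: 49.8
```

Run:
```python
from h import *
ft(12)
```

```text
t 21.58 F [ 0.452  2.079 -0.2    0.418 -0.105 -0.007] sd [0.42 0.48 0.38] se [0.12 0.14 0.11] pos [0.4776 0.1012 0.2375] w 0.0143 gf 49.8
```

Request:
{"api": "move_arm", "payload": {
  "increments": [
    {"travel": [0,0.0015,-0.001],"dr": [0,0,0]},
    {"travel": [0,0,0],"dr": [0,0,0]},
    {"travel": [0,0,0],"dr": [0,0,0]}
  ]
}}

```text
time: 21.83
eef_pos: [0.4776, 0.1013, 0.2373]
tcp_rot: [0.096, 0.995, -0.0, -0.0]
ft_force: [0.5, -0.3, -0.2]
gripper_width: 0.0142
grip_force: 49.8
```

Request:
{"api": "move_arm", "payload": {
  "increments": [
    {"travel": [0,0,0],"dr": [0,0,0]}
  ]
}}

```text
time: 21.92
eef_pos: [0.4776, 0.1013, 0.2374]
tcp_rot: [0.096, 0.995, -0.0, -0.0]
ft_force: [0.2, -0.4, -0.4]
gripper_width: 0.0143
grip_force: 49.8
```

Request:
{"api": "move_arm", "payload": {
  "increments": [
    {"travel": [0,0,0],"dr": [0,0,0]}
  ]
}}

```text
time: 22.0
eef_pos: [0.4776, 0.1013, 0.2374]
tcp_rot: [0.096, 0.995, -0.0, -0.0]
ft_force: [0.4, 0.1, 0.3]
gripper_width: 0.0143
grip_force: 49.8
```

Request:
{"api": "move_arm", "payload": {
  "increments": [
    {"travel": [0,0,0],"dr": [0,0,0]}
  ]
}}

```text
time: 22.08
eef_pos: [0.4776, 0.1014, 0.2374]
tcp_rot: [0.096, 0.995, -0.0, -0.0]
ft_force: [-0.5, -0.6, -0.2]
gripper_width: 0.0143
grip_force: 49.8
```

Request:
{"api": "move_arm", "payload": {
  "increments": [
    {"travel": [0,0,0],"dr": [0,0,0]}
  ]
}}

```text
time: 22.17
eef_pos: [0.4776, 0.1013, 0.2374]
tcp_rot: [0.096, 0.995, -0.0, -0.0]
ft_force: [-0.5, -0.8, -0.0]
gripper_width: 0.0141
grip_force: 49.8
```

Request:
{"api": "move_arm", "payload": {
  "increments": [
    {"travel": [0,0,0],"dr": [0,0,0]}
  ]
}}

```text
time: 22.25
eef_pos: [0.4777, 0.1014, 0.2374]
tcp_rot: [0.096, 0.995, -0.0, -0.0]
ft_force: [-0.0, -1.9, 0.2]
gripper_width: 0.0139
grip_force: 49.8
```

All forces are about zero, so I'm letting go.

Request:
{"api": "move_arm", "payload": {
  "increments": [
    {"travel": [0,0,0],"dr": [0,0,0]},
    {"travel": [0,0,0],"dr": [0,0,0]},
    {"travel": [0,0,0],"dr": [0,0,0]},
    {"travel": [0,0,0],"dr": [0,0,0]},
    {"travel": [0,0,0],"dr": [0,0,0]}
  ],
  "grip": 0
}}

```text
time: 22.67
eef_pos: [0.4777, 0.1015, 0.2374]
tcp_rot: [0.096, 0.995, -0.0, -0.0]
ft_force: [-1.6, -0.7, -0.3]
gripper_width: 0.0425
grip_force: 0.0
```

Run:
```python
from h import *; import cv2
ft(2)
im=snap("scene","s7");w=snap("wrist","w7")
p=cv2.imread("pics/s6_raw.png")
c=lambda i:cv2.resize(i[110:230,230:350],(400,300),interpolation=cv2.INTER_CUBIC)
b=cv2.resize(w[60:360,56:456],(400,300),interpolation=cv2.INTER_CUBIC)
d=cv2.absdiff(p,im)
cv2.imwrite("pics/m7.png",np.vstack([np.hstack([c(p),c(im)]),np.hstack([b,c(d*2)])]))
```

```text
t 22.77 F [-0.206 -0.016 -0.119  0.01   0.009 -0.018] sd [0.46 0.07 0.56] se [0.32 0.05 0.4 ] pos [0.4777 0.1015 0.2374] w 0.0428 gf 0.0
```

View pics/m7.png

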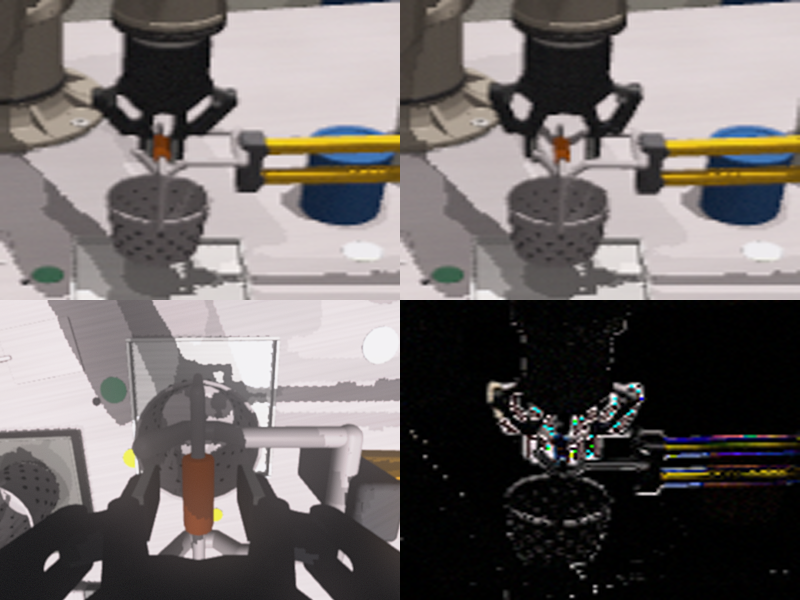

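The strainer hangs in both hooks (scene 560,150), moved ≤1–2 mm on release, and the fingers stand clear either side of the sleeve (155 and 242 around 198). Withdrawing straight up.

Request:
{"api": "move_arm", "payload": {
  "increments": [
    {"travel": [0,0,0.02],"dr": [0,0,0]},
    {"travel": [0,0,0.04],"dr": [0,0,0]},
    {"travel": [0,0,0.06],"dr": [0,0,0]},
    {"travel": [0,0,0.1],"dr": [0,0,0]},
    {"travel": [0,0,0.12],"dr": [0,0,0]}
  ]
}}

```text
time: 23.28
eef_pos: [0.4774, 0.1012, 0.2893]
tcp_rot: [0.096, 0.995, -0.0, -0.0]
ft_force: [0.4, 0.2, 0.3]
gripper_width: 0.0426
grip_force: 0.0
```

Request:
{"api": "move_arm", "payload": {
  "increments": [
    {"travel": [0,0,0.15],"dr": [0,0,0]},
    {"travel": [0,0,0.15],"dr": [0,0,0]},
    {"travel": [0,0,0.15],"dr": [0,0,0]},
    {"travel": [0,0,0.1],"dr": [0,0,0]},
    {"travel": [0,0,0],"dr": [0,0,0]}
  ]
}}

```text
time: 23.7
eef_pos: [0.4788, 0.1015, 0.3747]
tcp_rot: [0.096, 0.995, 0.002, 0.002]
ft_force: [-0.1, 0.3, -0.8]
gripper_width: 0.0424
grip_force: 0.0
```

Request:
{"api": "move_arm", "payload": {
  "increments": [
    {"travel": [0,0,0],"dr": [0,0,0]},
    {"travel": [0,0,0],"dr": [0,0,0]},
    {"travel": [0,0,0],"dr": [0,0,0]},
    {"travel": [0,0,0],"dr": [0,0,0]},
    {"travel": [0,0,0],"dr": [0,0,0]}
  ]
}}

```text
time: 24.12
eef_pos: [0.4775, 0.1014, 0.3704]
tcp_rot: [0.096, 0.995, -0.0, -0.0]
ft_force: [0.1, 0.3, 0.3]
gripper_width: 0.0431
grip_force: 0.0
```

Run:
```python
from h import *; import cv2
ft(1)
R=lambda i:cv2.cvtColor(i,cv2.COLOR_BGR2GRAY)[165:225,255:300].astype(np.float32)
p=cv2.imread("pics/s7_raw.png");fr=[]
for k in range(4):
    im=snap("scene",f"s8{k}"); fr.append(im); 
    if k<3: [snap("top","t8") for _ in range(2)]
for a in fr: print("cup shift px vs release",np.round(cv2.phaseCorrelate(R(p),R(a)),2).tolist() if False else cv2.phaseCorrelate(R(p),R(a)))
a,b=[cv2.imread(f"pics/{n}_raw.png") for n in ("scene","s83")]
d=cv2.absdiff(a,b).max(2)[200:384]; print("changed px near tray etc:",[(int(s[0]),int(s[1])+200,int(s[4])) for s in cv2.connectedComponentsWithStats((d>45).astype(np.uint8))[2][1:] if s[4]>25])
```

```text
t 24.17 F [ 0.242 -0.429 -0.482 -0.061 -0.009 -0.027] sd [0. 0. 0.] se [0. 0. 0.] pos [0.4775 0.1014 0.3705] w 0.0423 gf 0.0
cup shift px vs release ((0.5146105125516485, 0.08011480595964571), 0.6770999512849031)
cup shift px vs release ((0.4930151501875102, 0.07881803687911315), 0.6800525997303151)
cup shift px vs release ((0.4238594903926405, 0.035086124609915004), 0.651998427355731)
cup shift px vs release ((0.41336702269847336, 0.07578408115564628), 0.6527313550313314)
changed px near tray etc: [(221, 200, 1584), (153, 203, 34), (142, 208, 73), (143, 219, 72), (135, 227, 856)]
```

The arm hasn't moved vertically (<0.1 px); only a tiny sway is dying out. I'll wait about 2 s, then hand in.

Request:
{"api": "move_arm", "payload": {
  "increments": [
    {"travel": [0,0,0],"dr": [0,0,0]},
    {"travel": [0,0,0],"dr": [0,0,0]},
    {"travel": [0,0,0],"dr": [0,0,0]},
    {"travel": [0,0,0],"dr": [0,0,0]},
    {"travel": [0,0,0],"dr": [0,0,0]}
  ]
}}

```text
time: 25.08
eef_pos: [0.4777, 0.1015, 0.3709]
tcp_rot: [0.096, 0.995, -0.0, -0.0]
ft_force: [-0.1, 0.1, 0.7]
gripper_width: 0.0422
grip_force: 0.0
```

Request:
{"api": "move_arm", "payload": {
  "increments": [
    {"travel": [0,0,0],"dr": [0,0,0]},
    {"travel": [0,0,0],"dr": [0,0,0]},
    {"travel": [0,0,0],"dr": [0,0,0]},
    {"travel": [0,0,0],"dr": [0,0,0]},
    {"travel": [0,0,0],"dr": [0,0,0]}
  ]
}}

```text
time: 25.5
eef_pos: [0.4777, 0.1015, 0.3709]
tcp_rot: [0.096, 0.995, -0.0, -0.0]
ft_force: [-0.5, 0.4, 0.4]
gripper_width: 0.0426
grip_force: 0.0
```

Request:
{"api": "move_arm", "payload": {
  "increments": [
    {"travel": [0,0,0],"dr": [0,0,0]},
    {"travel": [0,0,0],"dr": [0,0,0]},
    {"travel": [0,0,0],"dr": [0,0,0]},
    {"travel": [0,0,0],"dr": [0,0,0]},
    {"travel": [0,0,0],"dr": [0,0,0]}
  ]
}}

```text
time: 25.92
eef_pos: [0.4777, 0.1015, 0.3709]
tcp_rot: [0.095, 0.995, -0.0, -0.0]
ft_force: [0.6, 0.4, 0.4]
gripper_width: 0.0428
grip_force: 0.0
```

Request:
{"api": "move_arm", "payload": {
  "increments": [
    {"travel": [0,0,0],"dr": [0,0,0]},
    {"travel": [0,0,0],"dr": [0,0,0]},
    {"travel": [0,0,0],"dr": [0,0,0]},
    {"travel": [0,0,0],"dr": [0,0,0]},
    {"travel": [0,0,0],"dr": [0,0,0]}
  ]
}}

```text
time: 26.33
eef_pos: [0.4777, 0.1015, 0.3709]
tcp_rot: [0.095, 0.995, -0.0, -0.0]
ft_force: [-0.1, -0.4, -0.0]
gripper_width: 0.0427
grip_force: 0.0
```

Run:
```python
from bench import hand_in
print(hand_in())
```

```text
the job is handed in; nothing more can be done
None
```

The orange-gripped strainer hangs in both fork hooks over the drip pan and moved only about 1–2 mm when let go; the gripper is clear, nothing else looked moved in the camera check, and the job was handed in at about 26 s with no verdict returned.

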